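# Pack the clay bells and fasten the case

## Task

Pack every glazed bell that stands on the table into the compartments of the wooden case: swing the hasp off, open the lid, load the bells, lower the lid shut without slamming it, and swing the hasp back over the staple. Do not raise the lid while the hasp is over it, and leave the bells hanging on the peg rack and the other things on the table where they are.

Things in the scene. Friction and masses are not known exactly. Their poses are not given: they have to be found in the camera images.
- case: long wooden case fixed on the table, 100 mm (x) by 290 mm (y), rim 85 mm high, walls and floor 6 mm, 79 mm deep inside. Origin under its centre on the table, z up, front (hasp side) faces -x. Three dividers (6 mm thick, tops 40 mm above the table) make four compartments along y, centres at y = -0.104, -0.035, 0.035, 0.104 m, each 88 (x) by 64 mm, for one bell each
- lid_hinge (a point): middle of the lid's hinge line, which runs along the case's y, at x = 0.050, y = 0, z = 0.085 m in the case's frame
- lid (a joint): angle of the flat wooden lid (10 mm thick, its top 95 mm above the table when shut), hinged on the far (+x) edge: 0 shut, grows as the front edge swings up and back, 1.57 upright, stop at 1.9. A stiff hinge: it stays where it is left and moves with 3 to 4 N at the knob
- lid_knob (a point): grip point on the lid's round wooden knob (18 mm across, 30 mm tall, upright on the lid's top), 21 mm above the lid's top. In the lid's frame (origin at lid_hinge, axes as the case's when shut) it lies at x = -0.080, y = 0, z = 0.031 m
- hasp_hinge (a point): middle of the hasp's hinge line, which runs along the case's y, at x = -0.056, y = -0.085, z = 0.097 m in the case's frame
- hasp (a joint): angle of the blackened iron hasp, a slotted strap hinged on the case's front: 0 lies flat on the shut lid with the staple in its slot, 1.57 upright, 2.4 fully swung off to the front. It stays where it is left; about 1 N at its end moves it
- hasp_pin (a point): centre of the hasp's cross pin at its free end, a round bar 10 mm thick and 32 mm long along the case's y; pinch it by its two ends. In the hasp's frame (origin at hasp_hinge, axes as the case's when at 0) it lies at x = 0.058, y = 0, z = 0.012 m: 14 mm above the lid's top when at 0
- bell1: green-glazed clay bell standing mouth down on the table, 70 mm tall, mouth 52 mm across, narrowing to a shoulder 32 mm across at 46 mm; on top an upright round stalk 18 mm across, from 46 to 70 mm above the mouth, to grip. Origin at the centre of the mouth, z along the stalk. 70 to 120 g. May be absent (None)
- bell2: green-glazed clay bell standing mouth down on the table, 70 mm tall, mouth 52 mm across, narrowing to a shoulder 32 mm across at 46 mm; on top an upright round stalk 18 mm across, from 46 to 70 mm above the mouth, to grip. Origin at the centre of the mouth, z along the stalk. 70 to 120 g. May be absent (None)
- bell3: green-glazed clay bell standing mouth down on the table, 70 mm tall, mouth 52 mm across, narrowing to a shoulder 32 mm across at 46 mm; on top an upright round stalk 18 mm across, from 46 to 70 mm above the mouth, to grip. Origin at the centre of the mouth, z along the stalk. 70 to 120 g. May be absent (None)
- bell4: green-glazed clay bell standing mouth down on the table, 70 mm tall, mouth 52 mm across, narrowing to a shoulder 32 mm across at 46 mm; on top an upright round stalk 18 mm across, from 46 to 70 mm above the mouth, to grip. Origin at the centre of the mouth, z along the stalk. 70 to 120 g. May be absent (None)
- candlestick: terracotta mermaid candlestick, about 156 mm tall on a round foot 90 mm across, origin under its foot, z up; a bystander
- rattle: gourd-shaped ochre clay rattle lying down, about 125 mm long, 60 mm high; origin on the table under its big bulb; a bystander
- trivet: round blackened iron trivet 150 mm across, 31 mm high, origin on the table under its centre; a bystander
- saucer1: small terracotta paint saucer 72 mm across, 14 mm high; origin under its centre; a bystander
- saucer2: another such paint saucer; a bystander
- armadillo: bare carved wooden armadillo, about 110 mm long, 68 mm high; origin on the table under its body; a bystander

How it is judged:
By the outcome, as a careful person would: the job done as asked, in the order asked, and still so for the second after the job is handed in, with the robot touching nothing.
Of bell1, bell2, bell3, bell4 only 2 to 4 are there at a start; the rules pass over those that are not, and their reading is None.
At some moment in a run one of bell1, bell2, bell3, bell4 may be knocked a few centimetres aside while the robot is not near it.
Once in a run the grip may slacken for a moment while it holds something.
It also fails if it takes over 210 s, if anything falls off the work surface, if the arm or the gripper's body presses on something with over 40 N, if the wrist force passes 120 N, or if a joint passes its speed limit or range.

## Robot

A 6-joint arm with a two-finger parallel gripper is mounted at the origin on the work surface. World frame = base frame: x ahead of the robot, y to its left, z up, the work surface at z = 0. Lengths are in m, angles in rad, forces in N, time in s.
With the tool pointing down it reaches from about 0.3 to 0.875 m from the base axis. Payload 6.4 kg.
Tool frame: the origin (TCP) lies at the very end of the fingers, on their centre line; the grasp point (between the pads) lies 19 mm behind it (r.pinch_z is the distance from the TCP to the grasp point, in m); z points along the fingers, y is the line along which they close (so a half turn about z gives the same grasp; the last joint's range is limited). The gripper opens to 88 mm and grips with 3 to 60 N. Pads are 18 mm wide; open, the fingers measure 123 mm over their backs; the gripper's body (75 mm by 187 mm) begins 45 mm behind the grasp point.
Start: joints at [0.91, 0.181, 1.607, -0, 1.354, -0.206], TCP at [0.253, 0.517, 0.216] pointing down, gripper open.
Joint ranges: [-2.99, 2.99], [-0.89, 2.07], [0.3, 2.58], [-1.14, 4.28], [0, 2.63], [-3.12, 3.12]. Speed limits (rad/s): [2.57, 2.57, 3.01, 3.14, 3.14, 3.14].

## Interface

Orientations are given as a unit quaternion [w, x, y, z].
In Python, from station import r, read_camera, camera_info gives the robot as it stands. The module is installed in compiled form; this text tells all that it offers.
- The arm moves only by the tool apply_moves, never from a script. Its argument "commands" is a list of rows, each a list of 5 numbers: the opening, from 0 (shut) to 1 (fully open), then the shift along the tool's x, y, z in cm, then the turn about the tool's z in rad. In form: [[fingers, dx, dy, dz, spin], ...]. A call has 1 to 12 rows; each row is the pose to reach, as a shift and turn from the pose commanded when the call began, along the tool's axes at that moment; what a row does not reach only later rows make up. A row lasts 1/12 s, in which the tool goes at most 41.7 mm and 7.16 degrees, less where a joint would pass 70% of its speed; a pose out of reach is approached as far as the arm can. A call with a gripper value outside its range is refused whole. The fingers move at their own pace and stop on an object; "grip_force" is the grip in N (left out, the last holds). Time passes only in rows, so rows that repeat a pose let the fingers close. It gives the time, the measured TCP pose, the force, the opening and the grip force at its end, in the units of the state.
- r.get_state(): the state, without advancing time (a new reading comes with each control period).
- read_camera(name): name is "scene" or "top" or "wrist"; returns the picture (480x640x3 uint8, red, green, blue); there is no depth.
- camera_info(name): a dict with "fx", "fy", "cx", "cy" (pixels), "eye" and "rotation" of the camera in the world. Camera axes: x right, y up, looking along -z (the intrinsics and any distortion apply to the point x, -y, -z); pixel columns grow to the right and rows downward; lengths in m; the calibration is good to about 2 mm. A picture is of the moment at which its call begins: read the wrist's pose just before it. camera_info takes no time and is no camera call; for the wrist camera it gives the pose at the moment of the call.
- r.sign_off(): hands the job in; it is judged then, once.
The state is a dict: "time": time; "joint_positions": joint angles; "joint_velocities": joint speeds; "effort": joint torques, N m; "position": TCP position; "tool_rot": TCP orientation; "contact_force": force on the tool from outside, world axes, zero at the start; "moment": the same for the moment, N m; "finger_gap": finger opening in m; "gripper_force": force on a finger pad.
Only numpy, scipy, OpenCV 4.12 (cv2) and the standard library are available. Lean on these libraries where they do the work, as an engineer would, in place of code of your own. Each camera call takes 0.05 s, during which the arm holds its last target. There are 200 camera calls.

## Working session

There is one attempt and no reset: what is moved stays moved. The work goes in short steps, Python scripts to look and compute and a tool call to move; the robot and the scene stay as the last step left them, time stands still between calls to the robot, and variables do not carry over. Pictures are saved under pics/ and viewed, at most 14 in all, crops included, and the job is handed in when it is done.

Besides the shell and the picture viewer there is one more tool, called after "Request:" in YAML: its name, and indented under it one key for each argument. apply_moves: Moves the arm, as the interface text tells. Its arguments: {"type":"object","properties":{"commands":{"type":"array","items":{"type":"array","items":{"type":"number"}}},"grip_force":{"type":"number"}},"required":["commands"]}

```bash
mkdir -p pics
python3 - <<'E'
from station import r, read_camera, camera_info
import cv2
print(r.get_state())
for n in ("scene","top"):
    c=camera_info(n);print(n,c)
    cv2.imwrite(f"pics/{n}0.png",read_camera(n)[:,:,::-1])
print(r.pinch_z, camera_info("wrist"))
E
```

```text
{'time': 0.0, 'joint_positions': array([ 9.09691400e-01,  1.81550658e-01,  1.60799284e+00, -9.05129236e-06,
        1.35379539e+00, -2.06326578e-01]), 'joint_velocities': array([-0.00099001, -0.00110084, -0.0024946 ,  0.00057162,  0.00153132,
       -0.00204548]), 'effort': array([-8.34194016e-04, -4.33873987e+01, -3.41842961e+01,  7.01446342e-02,
        3.85641691e-02, -1.16363381e-04]), 'position': array([0.25221886, 0.51609526, 0.2151121 ]), 'tool_rot': array([-3.62912935e-04,  2.25433637e-01,  9.74258135e-01, -7.94130414e-04]), 'contact_force': array([ 0.54203267,  0.48179827, -0.60589356]), 'moment': array([0.01725726, 0.06358916, 0.01673834]), 'gripper_force': 0.0, 'finger_gap': 0.08797290648573895}
scene {'fx': 573.1918337761598, 'fy': 573.1918337761598, 'cx': 317.6488203140008, 'cy': 240.60591226275287, 'eye': array([ 1.43112027, -0.2859593 ,  1.01823101]), 'rotation': array([0.73259716, 0.29733221, 0.24006495, 0.56326173])}
top {'fx': 604.1318693788888, 'fy': 604.1318693788888, 'cx': 320.36757750391064, 'cy': 238.27999617258888, 'eye': array([ 0.28091343, -0.08445346,  1.56927072]), 'rotation': array([ 0.7093641 ,  0.06067875, -0.06540218, -0.69917324])}
0.0187 {'fx': 343.8360009936643, 'fy': 343.8360009936643, 'cx': 319.11327247928267, 'cy': 242.4841431990584, 'eye': array([0.18580919, 0.54711414, 0.38395291]), 'rotation': array([ 0.83998896, -0.11973396, -0.07369618,  0.52407175])}
```

View pics/top0.png

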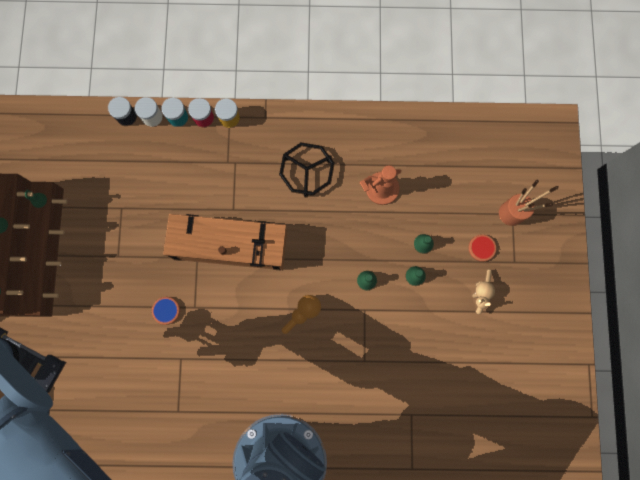

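View pics/scene0.png

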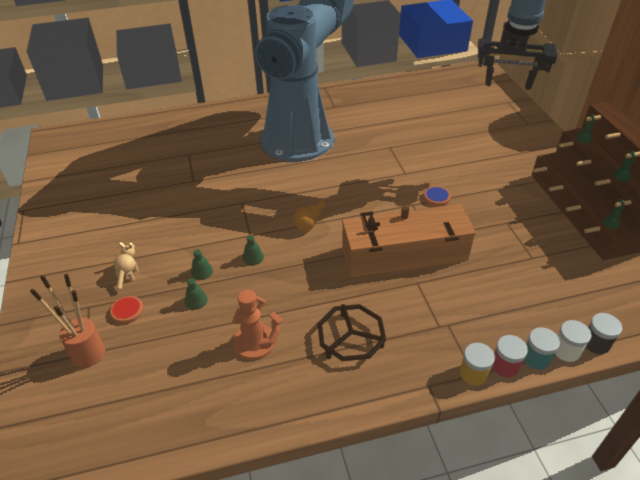

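The two views show three standing bells, at top-view pixels (424,243), (416,275) and (367,280). The case is around (225,242), with its knob at (222,250) and its hasp at (258,250). I'll zoom in on the case and bells next.

```bash
cat > h.py <<'E'
import numpy as np, cv2
from station import r, read_camera, camera_info
from scipy.spatial.transform import Rotation as R
def rot(q): return R.from_quat(np.r_[q[1:],q[0]])
def p2w(name,u,v,z,c=None):
    c=c or camera_info(name)
    d=rot(c['rotation']).apply([(u-c['cx'])/c['fx'],-(v-c['cy'])/c['fy'],-1])
    e=np.array(c['eye']); return e+d*(z-e[2])/d[2]
def w2p(name,p,c=None):
    c=c or camera_info(name)
    q=rot(c['rotation']).inv().apply(np.array(p)-c['eye'])
    return np.array([c['cx']+c['fx']*q[0]/-q[2], c['cy']+c['fy']*q[1]/q[2]])
E
python3 - <<'E'
from h import *
t=cv2.imread("pics/top0.png"); s=cv2.imread("pics/scene0.png")
cv2.imwrite("pics/case.png",np.vstack([cv2.resize(t[205:275,155:295],None,fx=5,fy=5,interpolation=cv2.INTER_CUBIC)]))
a=cv2.resize(t[225:300,340:440],(800,600),interpolation=cv2.INTER_CUBIC)
cv2.imwrite("pics/bells.png",a)
for u,v in((424,243),(416,275),(367,280)): print(p2w("top",u,v,.07).round(3))
E
```

```text
[ 0.543 -0.354  0.07 ]
[ 0.462 -0.333  0.07 ]
[ 0.448 -0.21   0.07 ]
```

View pics/case.png

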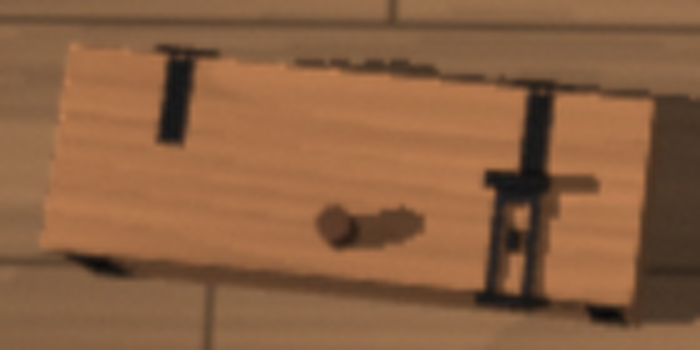

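View pics/bells.png

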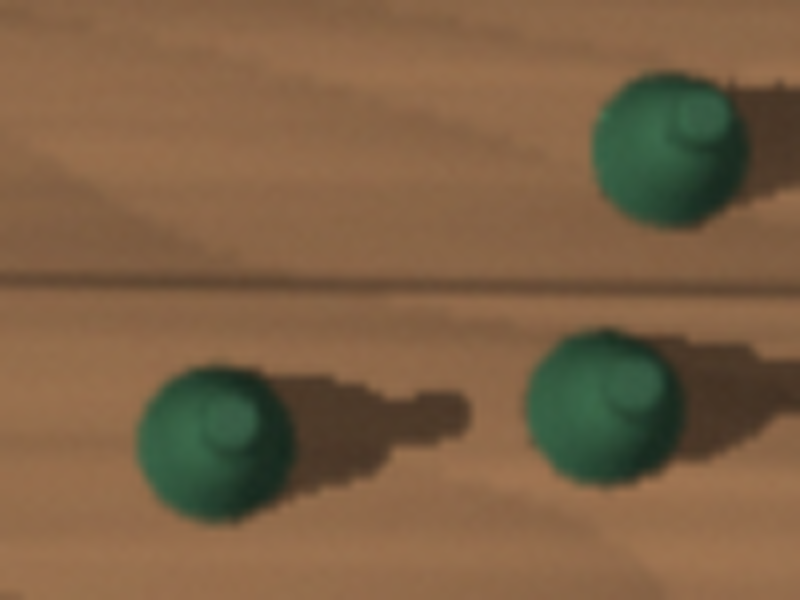

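The case crop shows the lid corners at (70,45), (653,95), (632,305) and (42,247) in crop pixels (x5). The knob top is at (337,222) and the pin at (515,180), and the hasp lies at 0. In the bell crop, the stalk tops are at (703,115), (636,384) and (232,420), with mouth centres at (670,150), (605,408) and (216,444).

```bash
cat > fit.py <<'E'
from h import *
f=lambda x,y,o,s:((x+.5)/s-.5+o[0],(y+.5)/s-.5+o[1])
C=np.array([p2w("top",*f(x,y,(155,205),5),.095)[:2] for x,y in((70,45),(653,95),(632,305),(42,247))])
L=np.array([(.05,.145),(.05,-.145),(-.05,-.145),(-.05,.145)])
m=C.mean(0); z=((C-m)[:,0]+1j*(C-m)[:,1])*np.conj(L[:,0]+1j*L[:,1]); yaw=np.angle(z.sum())
print("case",m,"yaw",yaw,"sizes",[np.linalg.norm(C[i]-C[(i+1)%4]).round(4) for i in range(4)])
c,s=np.cos(yaw),np.sin(yaw)
W=lambda p:np.r_[m+[c*p[0]-s*p[1],s*p[0]+c*p[1]],p[2]]
k=p2w("top",*f(337,222,(155,205),5),.125);print("knob meas",k,"model",W((-.03,0,.116)))
k=p2w("top",*f(515,180,(155,205),5),.112);print("pin meas",k,"model",W((.002,-.085,.109)))
print("hasp hinge",W((-.056,-.085,.097)),"lid hinge",W((.05,0,.085)))
for i,y in enumerate((-.104,-.035,.035,.104)): print("comp",i,W((0,y,0)))
for a,b in(((703,115),(670,150)),((636,384),(605,408)),((232,420),(216,444))):
  print("bell stalk",p2w("top",*f(*a,(340,225),8),.07),"mouth",p2w("top",*f(*b,(340,225),8),.008))
S=r.get_state();print(rot(S['tool_rot']).as_matrix().round(3))
E
python3 fit.py
```

```text
case [0.54144365 0.14503506] yaw -0.07758220554617082 sizes [np.float64(0.2919), np.float64(0.1058), np.float64(0.2922), np.float64(0.1023)]
knob meas [0.51166531 0.14517866 0.125     ] model [0.51153389 0.14736019 0.116     ]
pin meas [0.53586437 0.06112515 0.112     ] model [0.53684976 0.06013573 0.109     ]
hasp hinge [0.47902423 0.06463098 0.097     ] lid hinge [0.59129325 0.14115984 0.085     ]
comp 0 [0.5333832  0.04134789 0.        ]
comp 1 [0.538731   0.11014033 0.        ]
comp 2 [0.54415631 0.17992978 0.        ]
comp 3 [0.54950411 0.24872222 0.        ]
bell stalk [ 0.55396897 -0.36297943  0.07      ] mouth [ 0.5534206 -0.3634443  0.008    ]
bell stalk [ 0.46823069 -0.34050192  0.07      ] mouth [ 0.46797864 -0.3408813   0.008     ]
bell stalk [ 0.45507762 -0.21419956  0.07      ] mouth [ 0.45438168 -0.21436818  0.008     ]
[[-0.898  0.439 -0.001]
 [ 0.439  0.898 -0.001]
 [ 0.    -0.002 -1.   ]]
```

```bash
cat >> h.py <<'E'
M=np.array([.5414,.1450]); YAW=-.0776
def W(x,y,z): c,s=np.cos(YAW),np.sin(YAW); return np.array([M[0]+c*x-s*y,M[1]+s*x+c*y,z])
def go(*targets, yaw=YAW):
    "print tool-frame shift (cm) and spin from the present pose to each TCP target; tool x = -case x"
    S=r.get_state(); T=rot(S['tool_rot']).as_matrix()
    a=np.arctan2(T[1,0],T[0,0]); sp=-((yaw+np.pi-a+np.pi)%(2*np.pi)-np.pi)
    print("t",round(S['time'],2),"tcp",S['position'].round(4),"F",S['contact_force'].round(1),"gap",round(S['finger_gap'],4))
    for p in targets: print((T.T@(np.array(p)-S['position'])*100).round(2), round(sp,3))
E
python3 -c "
from h import *
go(W(.002,-.085,.17),W(.002,-.085,.099))"
```

```text
t 0.1 tcp [0.2523 0.5162 0.2152] F [0.4 0.7 0.3] gap 0.0881
[-45.6  -28.46   4.55] -0.377
[-45.6  -28.45  11.65] -0.377
```

Request:
apply_moves:
  commands:
    - [0.55,-45.6,-28.46,2,-0.377]
    - [0.55,-45.6,-28.46,2,-0.377]
    - [0.55,-45.6,-28.46,2,-0.377]
    - [0.55,-45.6,-28.46,2,-0.377]
    - [0.55,-45.6,-28.46,2,-0.377]
    - [0.55,-45.6,-28.46,2,-0.377]
    - [0.55,-45.6,-28.46,2,-0.377]
    - [0.55,-45.6,-28.46,2,-0.377]
    - [0.55,-45.6,-28.46,2,-0.377]
    - [0.55,-45.6,-28.46,2,-0.377]
    - [0.55,-45.6,-28.46,2,-0.377]
    - [0.55,-45.6,-28.46,2,-0.377]
  grip_force: 15

```text
time: 1.1
position: [0.512, 0.0998, 0.1975]
tool_rot: [-0.0, 0.039, 0.999, 0.0]
contact_force: [0.7, 0.1, 0.3]
finger_gap: 0.0486
gripper_force: 0.0
```

```bash
python3 -c "
from h import *
go(W(.002,-.085,.16),W(.002,-.085,.099))"
```

```text
t 1.1 tcp [0.512  0.0998 0.1975] F [0.7 0.1 0.3] gap 0.0486
[-2.78 -3.76  3.75] -0.0
[-2.78 -3.76  9.85] -0.0
```

Request:
apply_moves:
  commands:
    - [0.55,-2.78,-3.76,3.5,0]
    - [0.55,-2.78,-3.76,3.5,0]
    - [0.55,-2.78,-3.76,3.5,0]
    - [0.55,-2.78,-3.76,3.5,0]
    - [0.55,-2.78,-3.76,3.5,0]

```text
time: 1.52
position: [0.5357, 0.0633, 0.163]
tool_rot: [-0.0, 0.038, 0.999, 0.0]
contact_force: [-0.2, -0.4, -0.1]
finger_gap: 0.0488
gripper_force: 0.0
```

```bash
python3 -c "
from h import *
go(W(.002,-.085,.099))
c=camera_info('wrist');im=read_camera('wrist')
cv2.imwrite('pics/w1.png',im[:,:,::-1]); print('pin exp',w2p('wrist',W(.002,-.085,.112),c),w2p('wrist',W(.002,-.069,.112),c),w2p('wrist',W(.002,-.101,.112),c),'knob',w2p('wrist',W(-.03,0,.125),c))"
```

```text
t 1.52 tcp [0.5357 0.0633 0.163 ] F [-0.2 -0.4 -0.1] gap 0.0488
[-0.13 -0.31  6.4 ] 0.001
pin exp [316.00145235 258.77620789] [339.72157311 258.77352195] [292.28051803 258.77889393] knob [454.48725479 216.11787007]
```

View pics/w1.png

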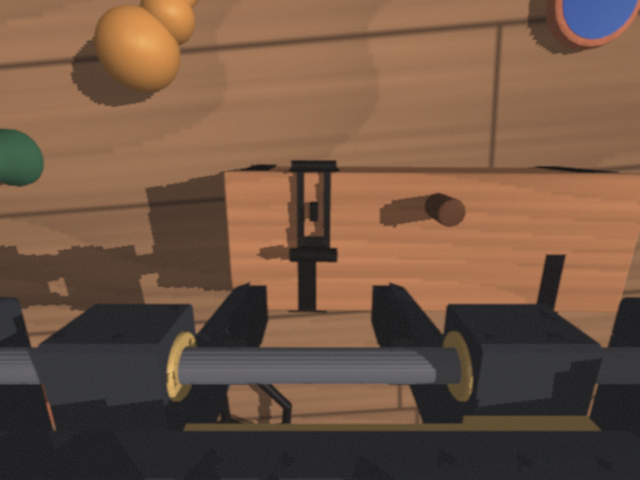

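The wrist view shows the pin at about (314,255) and the knob top at (450,210). Both are within 2–4 mm of prediction, a little toward -x and -y. I'll shift the case estimate by (-1,-1) mm and descend onto the pin.

```bash
sed -i 's/M=np.array.*;/M=np.array([.5402,.1440]);/' h.py; python3 -c "
from h import *
go(W(.002,-.085,.100))"
```

```text
t 1.57 tcp [0.536  0.0635 0.1634] F [-0.   0.3  0.9] gap 0.0486
[ 0.01 -0.44  6.34] 0.001
```

Request:
apply_moves:
  commands:
    - [0.55,0,-0.44,3,0]
    - [0.55,0,-0.44,5,0]
    - [0.55,0,-0.44,6.3,0]
    - [0.55,0,-0.44,6.3,0]
    - [0.55,0,-0.44,6.3,0]
    - [0.3,0,-0.44,6.3,0]
    - [0.3,0,-0.44,6.3,0]
    - [0.3,0,-0.44,6.3,0]
    - [0.3,0,-0.44,6.3,0]
    - [0.3,0,-0.44,6.3,0]
  grip_force: 10

```text
time: 2.4
position: [0.5364, 0.0577, 0.1004]
tool_rot: [0.0, 0.039, 0.999, -0.0]
contact_force: [-0.5, 0.6, 0.5]
finger_gap: 0.0261
gripper_force: 0.0
```

```bash
python3 -c "
from h import *
go()
im=read_camera('wrist')
cv2.imwrite('pics/w2.png',cv2.resize(im[120:420,160:480,::-1],None,fx=2,fy=2))"
```

```text
t 2.4 tcp [0.5364 0.0577 0.1004] F [-0.5  0.6  0.5] gap 0.0261
```

View pics/w2.png

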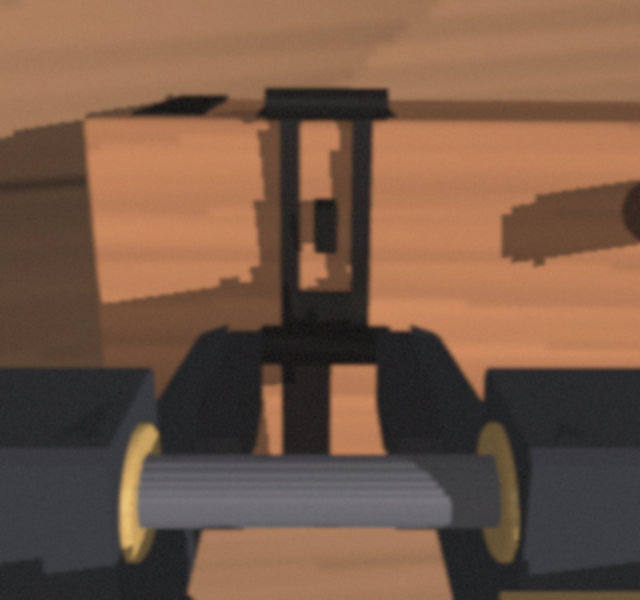

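```bash
python3 -c "
from h import *
print(p2w('wrist',318.7,291,.112), W(.002,-.085,.109))
print('staple',p2w('wrist',322.5,233,.11),'hasphinge',p2w('wrist',323,171,.097),W(-.056,-.085,.097))
print(w2p('wrist',r.get_state()['position']))"
```

```text
[0.53292023 0.05669908 0.112     ] [0.5356046  0.05910075 0.109     ]
staple [0.50397915 0.0608024  0.11      ] hasphinge [0.47603334 0.06328906 0.097     ] [0.47777914 0.06359704 0.097     ]
[321.00456464 287.49505987]
```

The crop shows the pin at (318,343), right between the fingertips and within 3 mm of prediction, yet the gap reached 26 mm with no force. I'll close further to see whether anything is held.

Request:
apply_moves:
  commands:
    - [0.2,0,0,0,0]
    - [0.2,0,0,0,0]
    - [0.2,0,0,0,0]
  grip_force: 8

```text
time: 2.7
position: [0.536, 0.0576, 0.0998]
tool_rot: [-0.0, 0.039, 0.999, -0.0]
contact_force: [-0.0, 0.2, -0.6]
finger_gap: 0.0178
gripper_force: 0.0
```

```bash
python3 -c "
from h import *
go();print(r.get_state()['gripper_force'],r.get_state()['contact_force'])
im=read_camera('wrist')
cv2.imwrite('pics/w3.png',cv2.resize(im[220:380,220:420,::-1],None,fx=3.5,fy=3.5))"
```

```text
t 2.7 tcp [0.536  0.0576 0.0998] F [-0.   0.2 -0.6] gap 0.0178
0.0 [-0.02785911  0.22486335 -0.59012028]
```

View pics/w3.png

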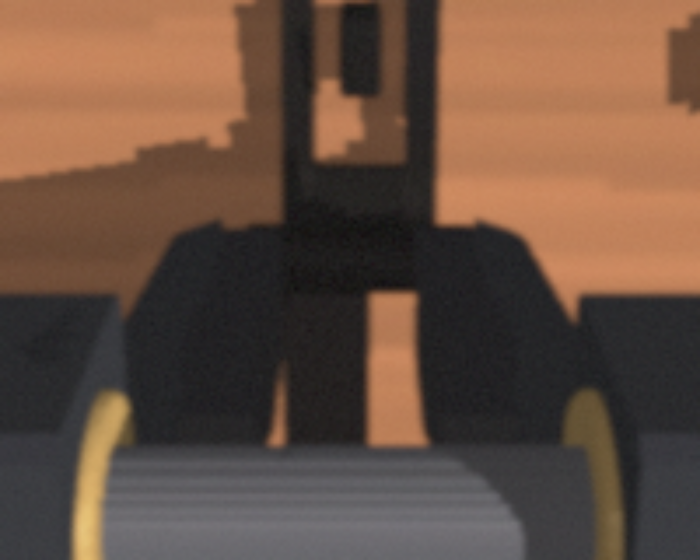

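The fingers still hide the pin ends without touching anything, so they may be above the pin or beside it in x. I'll check from the side with the scene camera.

```bash
python3 -c "
from h import *
im=read_camera('scene')
for p in (W(.002,-.085,.109),r.get_state()['position'],W(-.03,0,.125),W(.05,-.145,.095),W(.05,.145,.095)): print(w2p('scene',p))
cv2.imwrite('pics/s1.png',cv2.resize(im[150:290,320:490,::-1],None,fx=4,fy=4,interpolation=cv2.INTER_CUBIC))"
```

```text
[372.21059329 225.65432254]
[371.46607936 228.78652665]
[404.7667091  206.56469575]
[350.99067468 248.20613624]
[474.36996459 230.96677853]
```

View pics/s1.png

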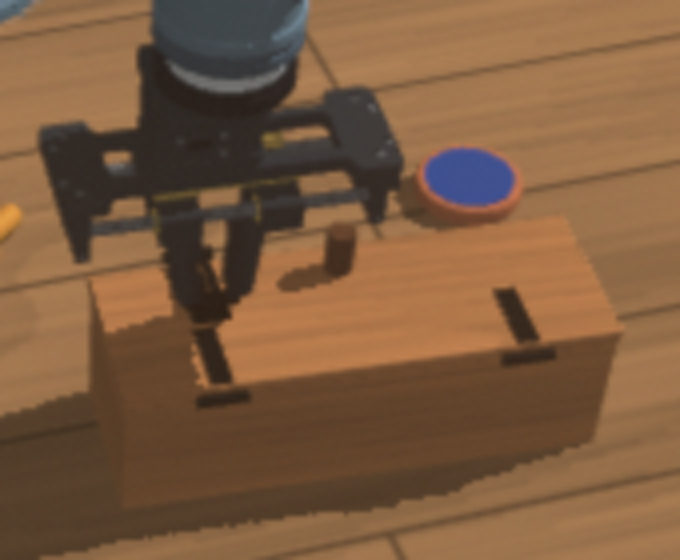

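Scene view: the fingertips show at about (210,300) in the crop, a few pixels higher than the predicted tip at (206,315). The pin, at (212,305), appears just below them. So I'll reopen, go slightly lower and 2 mm toward -x, watch the force, then close.

Request:
apply_moves:
  commands:
    - [0.5,0,0,0,0]
    - [0.5,0,0,0,0]
    - [0.5,0,0,0,0]
    - [0.5,0,0,0,0]
    - [0.5,0.2,0,0.15,0]
    - [0.5,0.2,0,0.25,0]
    - [0.5,0.2,0,0.25,0]

```text
time: 3.38
position: [0.5337, 0.0579, 0.097]
tool_rot: [-0.0, 0.039, 0.999, -0.0]
contact_force: [-0.1, 0.1, -0.9]
finger_gap: 0.0445
gripper_force: 0.0
```

Request:
apply_moves:
  commands:
    - [0.25,0,0,0,0]
    - [0.25,0,0,0,0]
    - [0.25,0,0,0,0]
    - [0.25,0,0,0,0]
    - [0.25,0,0,0,0]

```text
time: 3.8
position: [0.5341, 0.0579, 0.0974]
tool_rot: [0.0, 0.039, 0.999, -0.0]
contact_force: [0.8, 0.5, 0.1]
finger_gap: 0.0221
gripper_force: 0.0
```

```bash
python3 -c "
from h import *
go()
S=r.get_state();c=camera_info('wrist');T=rot(S['tool_rot']).as_matrix();Q=rot(c['rotation'])
print('cam in tool',T.T@(c['eye']-S['position']),'view dir tool',T.T@Q.apply([0,0,-1]))
for y in(.011,-.011):
  for x in(0.009,-.009):
   for z in (0,-.0187,-.035): 
    p=S['position']+T@np.array([x,y,z]); print(x,y,z,w2p('wrist',p,c).round(1),-Q.inv().apply(p-c['eye'])[2].round(3))
cv2.imwrite('pics/w4.png',cv2.resize(read_camera('wrist')[240:390,220:420,::-1],None,fx=4,fy=4,interpolation=cv2.INTER_CUBIC))
"
```

```text
t 3.8 tcp [0.5341 0.0579 0.0974] F [0.8 0.5 0.1] gap 0.0221
cam in tool [ 0.07382678 -0.00092659 -0.16870475] view dir tool [-2.78590810e-01 -4.36968551e-04  9.60409793e-01]
0.009 0.011 0 [342.1 271.6] 0.18
0.009 0.011 -0.0187 [344.6 285.9] 0.162
0.009 0.011 -0.035 [347.3 301.2] 0.146
-0.009 0.011 0 [341.5 302.9] 0.185
-0.009 0.011 -0.0187 [343.8 320.1] 0.167
-0.009 0.011 -0.035 [346.4 338.5] 0.151
0.009 -0.011 0 [300.  271.6] 0.18
0.009 -0.011 -0.0187 [297.9 285.9] 0.162
0.009 -0.011 -0.035 [295.7 301.2] 0.146
-0.009 -0.011 0 [300.6 303. ] 0.185
-0.009 -0.011 -0.0187 [298.6 320.2] 0.167
-0.009 -0.011 -0.035 [296.5 338.5] 0.151
```

View pics/w4.png

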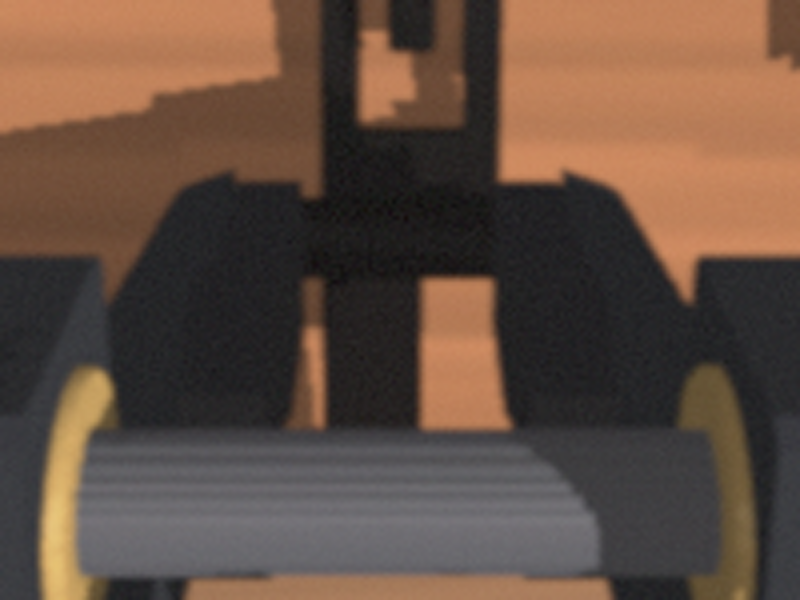

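The visible fingertips start at v≈286. That matches a point about 18 mm behind the reported TCP, not the TCP itself, so the real tips would be near z = 0.115, just above the pin. I'll open and step down, watching the force.

Request:
apply_moves:
  commands:
    - [0.5,0,0,0,0]
    - [0.5,0,0,0,0]
    - [0.5,0,0,0,0]
    - [0.5,0,0,0.15,0]
    - [0.5,0,0,0.3,0]
    - [0.5,0,0,0.3,0]

```text
time: 4.35
position: [0.5337, 0.0579, 0.0939]
tool_rot: [-0.0, 0.039, 0.999, 0.0]
contact_force: [0.2, 0.5, -0.4]
finger_gap: 0.0445
gripper_force: 0.0
```

Request:
apply_moves:
  commands:
    - [0.5,0,0,0.15,0]
    - [0.5,0,0,0.3,0]
    - [0.5,0,0,0.3,0]

```text
time: 4.6
position: [0.5338, 0.0579, 0.0909]
tool_rot: [-0.0, 0.039, 0.999, 0.0]
contact_force: [0.3, -0.7, -0.5]
finger_gap: 0.0439
gripper_force: 0.0
```

The tool reads 4 mm below the lid top with no contact, so the real tips are higher than reported. I'll continue down.

Request:
apply_moves:
  commands:
    - [0.5,0,0,0.2,0]
    - [0.5,0,0,0.4,0]
    - [0.5,0,0,0.4,0]

```text
time: 4.85
position: [0.5337, 0.0579, 0.0868]
tool_rot: [-0.0, 0.039, 0.999, 0.0]
contact_force: [-0.5, 0.0, 0.5]
finger_gap: 0.0438
gripper_force: 0.0
```

Request:
apply_moves:
  commands:
    - [0.5,0,0,0.2,0]
    - [0.5,0,0,0.4,0]
    - [0.5,0,0,0.4,0]

```text
time: 5.1
position: [0.5338, 0.0579, 0.0829]
tool_rot: [-0.0, 0.039, 0.999, 0.0]
contact_force: [0.0, -0.2, -0.0]
finger_gap: 0.0441
gripper_force: 0.0
```

Request:
apply_moves:
  commands:
    - [0.25,0,0,0,0]
    - [0.25,0,0,0,0]
    - [0.25,0,0,0,0]
    - [0.25,0,0,0,0]
    - [0.25,0,0,0,0]

```text
time: 5.52
position: [0.5342, 0.0592, 0.0834]
tool_rot: [0.0, 0.039, 0.999, 0.001]
contact_force: [0.9, 5.4, -0.9]
finger_gap: 0.0317
gripper_force: 8.0
```

The pin is pinched at a gap of 31.7 mm. The usable tips are about 18 mm above the reported TCP. Now I'll swing the hasp off along its arc.

Request:
apply_moves:
  commands:
    - [0.25,0.1,0.1,-0.73,0]
    - [0.25,0.51,0.1,-1.46,0]
    - [0.25,0.9,0.1,-2.15,0]
    - [0.25,1.38,0.1,-2.74,0]
    - [0.25,1.93,0.1,-3.28,0]
    - [0.25,2.55,0.1,-3.75,0]
    - [0.25,3.22,0.1,-4.12,0]
    - [0.25,3.94,0.1,-4.42,0]
    - [0.25,4.68,0.1,-4.61,0]
    - [0.25,5.46,0.1,-4.71,0]
    - [0.25,6.23,0.1,-4.7,0]
    - [0.25,7.0,0.1,-4.6,0]
  grip_force: 12

```text
time: 6.52
position: [0.4646, 0.0649, 0.1298]
tool_rot: [0.001, 0.039, 0.999, 0.001]
contact_force: [4.4, 5.9, -8.4]
finger_gap: 0.0318
gripper_force: 12.0
```

Request:
apply_moves:
  commands:
    - [0.25,0.75,0,0.22,0]
    - [0.25,1.46,0,0.51,0]
    - [0.25,2.13,0,0.91,0]
    - [0.25,2.74,0,1.38,0]
    - [0.25,3.25,0,1.83,0]
    - [0.25,3.45,0,2.13,0]
    - [0.25,3.69,0,2.46,0]
    - [0.25,3.69,0,2.46,0]
    - [0.25,3.69,0,2.46,0]

```text
time: 7.27
position: [0.4278, 0.067, 0.1055]
tool_rot: [0.001, 0.039, 0.999, -0.0]
contact_force: [-1.6, 9.7, 2.2]
finger_gap: 0.0333
gripper_force: 5.9
```

Request:
apply_moves:
  commands:
    - [0.6,0,0.1,0,0]
    - [0.6,0,0.1,0,0]
    - [0.6,0,0.1,0,0]
    - [0.6,0,0.1,-2.5,0]
    - [0.6,0,0.1,-5,0]
    - [0.6,0,0.1,-5,0]
    - [0.6,0,0.1,-5,0]

```text
time: 7.85
position: [0.429, 0.0677, 0.1561]
tool_rot: [0.002, 0.039, 0.999, -0.0]
contact_force: [0.4, -0.2, 0.2]
finger_gap: 0.0532
gripper_force: 0.0
```

```bash
python3 -c "
from h import *
go(W(-.03,0,.14),W(-.03,0,.086))
im=read_camera('scene');cv2.imwrite('pics/s2.png',cv2.resize(im[150:290,320:490,::-1],None,fx=4,fy=4,interpolation=cv2.INTER_CUBIC))"
```

```text
t 7.85 tcp [0.429  0.0677 0.1561] F [ 0.4 -0.2  0.2] gap 0.0532
[-7.48  8.47  1.63] -0.0
[-7.46  8.47  7.03] -0.0
```

View pics/s2.png

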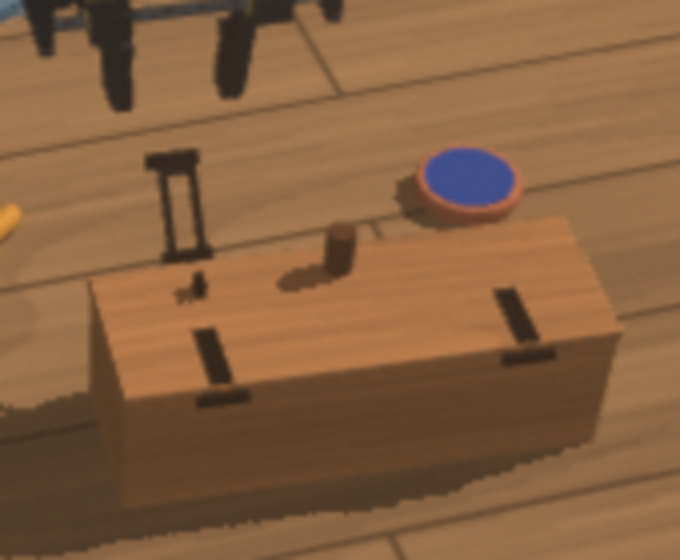

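The hasp now stands open toward the front (pin at crop (172,160)) and the staple is clear. Next I'll grip the knob.

Request:
apply_moves:
  commands:
    - [0.5,-7.47,8.4,1.0,0]
    - [0.5,-7.47,8.4,1.0,0]
    - [0.5,-7.47,8.4,1.0,0]
    - [0.5,-7.47,8.4,1.0,0]
    - [0.5,-7.47,8.4,1.0,0]
    - [0.5,-7.47,8.4,4,0]
    - [0.5,-7.47,8.4,6,0]
    - [0.5,-7.47,8.4,7.2,0]
    - [0.5,-7.47,8.4,7.2,0]
    - [0.5,-7.47,8.4,7.2,0]

```text
time: 8.73
position: [0.5077, 0.1455, 0.0823]
tool_rot: [-0.001, 0.039, 0.999, -0.0]
contact_force: [0.7, -0.0, 0.6]
finger_gap: 0.0442
gripper_force: 0.0
```

Request:
apply_moves:
  commands:
    - [0.12,0,0,0,0]
    - [0.12,0,0,0,0]
    - [0.12,0,0,0,0]
    - [0.12,0,0,0,0]
    - [0.12,0,0,0,0]
    - [0.12,0,0,0,0]
    - [0.12,0,0,0,0]
  grip_force: 20

```text
time: 9.32
position: [0.5093, 0.1467, 0.0836]
tool_rot: [0.001, 0.039, 0.999, 0.0]
contact_force: [-0.5, 3.9, 5.1]
finger_gap: 0.0173
gripper_force: 20.0
```

Request:
apply_moves:
  commands:
    - [0.12,-0.3,0,-0.68,0]
    - [0.12,-0.66,0,-1.34,0]
    - [0.12,-1.07,0,-1.97,0]
    - [0.12,-1.54,0,-2.55,0]
    - [0.12,-2.06,0,-3.09,0]
    - [0.12,-2.62,0,-3.58,0]
    - [0.12,-3.22,0,-4.03,0]
    - [0.12,-3.86,0,-4.42,0]
    - [0.12,-4.53,0,-4.75,0]
    - [0.12,-5.23,0,-5.02,0]
  grip_force: 25

```text
time: 10.15
position: [0.5573, 0.1427, 0.1317]
tool_rot: [-0.004, 0.039, 0.999, 0.0]
contact_force: [-9.5, 3.2, 4.2]
finger_gap: 0.0169
gripper_force: 25.0
```

Request:
apply_moves:
  commands:
    - [0.12,-0.72,0,-0.2,0]
    - [0.12,-1.45,0,-0.36,0]
    - [0.12,-2.2,0,-0.44,0]
    - [0.12,-2.95,0,-0.46,0]
    - [0.12,-3.7,0,-0.4,0]
    - [0.12,-4.43,0,-0.3,0]
    - [0.12,-5.16,0,-0.12,0]
    - [0.12,-5.87,0,0.12,0]
    - [0.12,-6.55,0,0.43,0]
    - [0.12,-7.21,0,0.78,0]
    - [0.12,-7.59,0,1.02,0]
    - [0.12,-7.59,0,1.02,0]

```text
time: 11.15
position: [0.6395, 0.1359, 0.1248]
tool_rot: [0.003, 0.039, 0.999, 0.0]
contact_force: [6.1, 1.7, 5.7]
finger_gap: 0.017
gripper_force: 25.0
```

```bash
python3 -c "
from h import *
go()
im=read_camera('scene');cv2.imwrite('pics/s3.png',cv2.resize(im[90:290,320:530,::-1],None,fx=3,fy=3,interpolation=cv2.INTER_CUBIC))"
```

```text
t 11.15 tcp [0.6395 0.1359 0.1248] F [6.1 1.7 5.7] gap 0.017
```

View pics/s3.png

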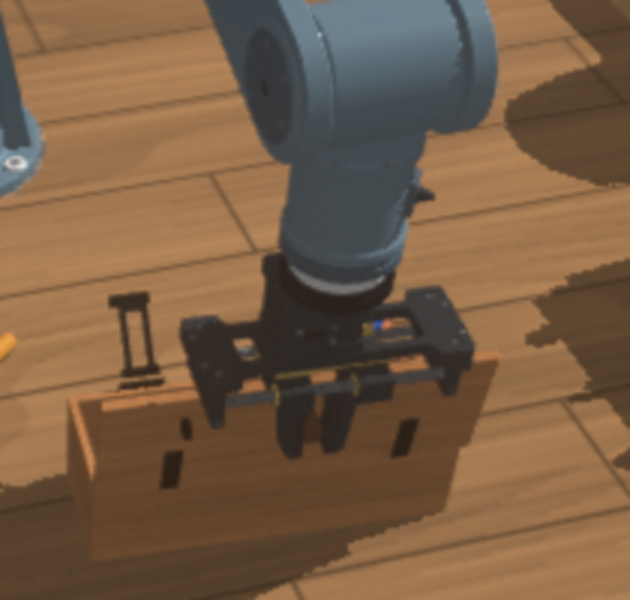

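The lid is open past upright at about 1.8 rad. I'll release the knob, rise and move over the nearest bell.

Request:
apply_moves:
  commands:
    - [0.45,0,0,0,0]
    - [0.45,0,0,0,0]
    - [0.45,0,0,0,0]
    - [0.45,0,0,0,0]
    - [0.45,0,0,-4,0]
    - [0.45,0,0,-8,0]
    - [0.45,0,0,-8,0]
    - [0.45,0,0,-8,0]

```text
time: 11.87
position: [0.6381, 0.1361, 0.2059]
tool_rot: [0.003, 0.039, 0.999, 0.0]
contact_force: [0.3, 0.1, 0.1]
finger_gap: 0.0395
gripper_force: 0.0
```

```bash
python3 -c "
from h import *
go((.4547,-.2143,.15))
im=read_camera('top');cv2.imwrite('pics/t2.png',im[:,:,::-1])
hsv=cv2.cvtColor(im,cv2.COLOR_RGB2HSV);m=cv2.inRange(hsv,(60,80,20),(100,255,255))
n,l,s,c=cv2.connectedComponentsWithStats(m)
for i in range(1,n):
  if s[i,4]>60: print(s[i],c[i],p2w('top',*c[i],.012))"
```

```text
t 11.87 tcp [0.6381 0.1361 0.2059] F [0.3 0.1 0.1] gap 0.0395
[ 15.6  -36.37   5.49] -0.0
[ 25 193  21  14 170] [ 37.42352941 199.40588235] [0.65494794 0.65541724 0.012     ]
[  0 218   7  14  80] [  2.575 224.525] [0.58597736 0.73979847 0.012     ]
[415 235  18  17 243] [423.13168724 243.22222222] [ 0.55295525 -0.3622593   0.012     ]
[406 267  19  18 255] [414.95294118 275.4745098 ] [ 0.46771987 -0.33961844  0.012     ]
[358 272  18  17 252] [366.3968254  279.94047619] [ 0.45424804 -0.21360616  0.012     ]
```

Add to h.py:
```python
def bells():
    m=cv2.inRange(cv2.cvtColor(read_camera('top'),cv2.COLOR_RGB2HSV),(60,80,20),(100,255,255))
    n,l,s,c=cv2.connectedComponentsWithStats(m)
    for i in range(1,n):
        if s[i,4]>60 and c[i][0]>80: print('green',s[i,4],c[i].round(1),p2w('top',*c[i],.012).round(4))
```

```text
(no output)
```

Request:
apply_moves:
  commands:
    - [0.5,15.6,-36.37,4,0]
    - [0.5,15.6,-36.37,4,0]
    - [0.5,15.6,-36.37,4,0]
    - [0.5,15.6,-36.37,4,0]
    - [0.5,15.6,-36.37,4,0]
    - [0.5,15.6,-36.37,4,0]
    - [0.5,15.6,-36.37,4,0]
    - [0.5,15.6,-36.37,4,0]
    - [0.5,15.6,-36.37,4,0]
    - [0.5,15.6,-36.37,4,0]
    - [0.5,15.6,-36.37,4,0]
    - [0.5,15.6,-36.37,4,0]

```text
time: 12.92
position: [0.451, -0.2144, 0.1609]
tool_rot: [-0.001, 0.04, 0.999, 0.001]
contact_force: [0.5, 0.1, 0.2]
finger_gap: 0.0439
gripper_force: 0.0
```

```bash
python3 -c "
from h import *
go((.4547,-.2143,.10),(.4547,-.2143,.034)); bells()"
```

```text
t 12.92 tcp [ 0.451  -0.2144  0.1609] F [0.5 0.1 0.2] gap 0.0439
[-0.38  0.03  6.09] -0.003
[-4.000e-01  1.000e-02  1.269e+01] -0.003
green 142 [179.5 119.9] [0.8823 0.2934 0.012 ]
green 191 [423.9 241.6] [ 0.5573 -0.3644  0.012 ]
green 95 [366.8 284.4] [ 0.4426 -0.2146  0.012 ]
```

Request:
apply_moves:
  commands:
    - [0.5,-0.4,0,4,0]
    - [0.5,-0.4,0,8,0]
    - [0.5,-0.4,0,11,0]
    - [0.5,-0.4,0,12.7,0]
    - [0.5,-0.4,0,12.7,0]
    - [0.5,-0.4,0,12.7,0]
    - [0.12,-0.4,0,12.7,0]
    - [0.12,-0.4,0,12.7,0]
    - [0.12,-0.4,0,12.7,0]
    - [0.12,-0.4,0,12.7,0]
    - [0.12,-0.4,0,12.7,0]
    - [0.12,-0.4,0,12.7,0]
  grip_force: 25

```text
time: 13.97
position: [0.4574, -0.2155, 0.0368]
tool_rot: [0.001, 0.039, 0.999, -0.001]
contact_force: [0.5, -1.2, 4.2]
finger_gap: 0.017
gripper_force: 25.0
```

```bash
python3 -c "
from h import *
go(W(0,.035,.18),W(0,.104,.18))"
```

```text
t 13.97 tcp [ 0.4574 -0.2155  0.0368] F [ 0.5 -1.2  4.2] gap 0.017
[ -5.48  39.96 -14.37] -0.0
[ -5.48  46.86 -14.38] -0.0
```

Request:
apply_moves:
  commands:
    - [0.12,0,0,-3,0]
    - [0.12,0,0,-7,0]
    - [0.12,0,0,-11,0]
    - [0.12,0,0,-15,0]
    - [0.12,0,4,-15,0]
    - [0.12,-1,8,-15,0]
    - [0.12,-1.5,12,-15,0]
    - [0.12,-2,16,-15,0]
    - [0.12,-2.5,20,-15,0]
    - [0.12,-3,24,-15,0]
    - [0.12,-3.5,28,-15,0]
    - [0.12,-4,32,-15,0]

```text
time: 14.97
position: [0.5211, 0.1033, 0.1857]
tool_rot: [-0.0, 0.039, 0.999, 0.0]
contact_force: [1.9, -0.4, -0.6]
finger_gap: 0.0173
gripper_force: 25.0
```

```bash
python3 -c "
from h import *
go(W(0,.104,.18))"
```

```text
t 14.97 tcp [0.5211 0.1033 0.1857] F [ 1.9 -0.4 -0.6] gap 0.0173
[-1.58 14.61  0.57] -0.0
```

Request:
apply_moves:
  commands:
    - [0.12,-0.5,4,0,0]
    - [0.12,-1,8,0,0]
    - [0.12,-1.6,11.5,0,0]
    - [0.12,-1.6,14.6,0,0]
    - [0.12,-1.6,14.6,0,0]
    - [0.12,-1.6,14.6,0,0]
    - [0.12,-1.6,14.6,0,0]

```text
time: 15.55
position: [0.5482, 0.2451, 0.1852]
tool_rot: [-0.001, 0.039, 0.999, -0.0]
contact_force: [0.0, 0.5, -1.1]
finger_gap: 0.0169
gripper_force: 25.0
```

```bash
python3 -c "
from h import *
go(W(0,.104,.044)); bells()
c=camera_info('wrist');im=read_camera('wrist');print([w2p('wrist',W(x,y,.085),c).round(0) for x,y in((-.044,.139),(-.044,-.139),(-.044,.069))])
cv2.imwrite('pics/w5.png',im[:,:,::-1])"
```

```text
t 15.55 tcp [0.5482 0.2451 0.1852] F [ 0.   0.5 -1.1] gap 0.0169
[-0.    0.27 14.12] 0.0
green 140 [179.4 120. ] [0.882  0.2935 0.012 ]
green 248 [423.2 243.3] [ 0.5526 -0.3625  0.012 ]
green 254 [415.1 275.5] [ 0.4677 -0.34    0.012 ]
[array([370., 182.]), array([ 12., 183.]), array([279., 182.])]
```

View pics/w5.png

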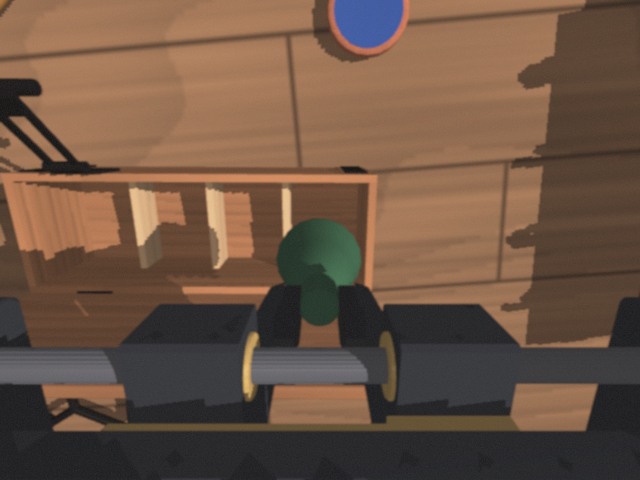

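The wrist view shows the bell hanging straight over the end compartment. The case's inner corner is at (366,181) against a predicted (370,182). Lowering.

Request:
apply_moves:
  commands:
    - [0.12,0,0.25,2,0]
    - [0.12,0,0.25,5,0]
    - [0.12,0,0.25,8,0]
    - [0.12,0,0.25,10.5,0]
    - [0.12,0,0.25,12.5,0]
    - [0.12,0,0.25,13.4,0]
    - [0.12,0,0.25,14.0,0]
    - [0.12,0,0.25,14.0,0]
    - [0.12,0,0.25,14.0,0]

```text
time: 16.4
position: [0.5498, 0.2478, 0.0468]
tool_rot: [0.001, 0.039, 0.999, 0.0]
contact_force: [-0.1, 0.3, -0.4]
finger_gap: 0.0167
gripper_force: 25.0
```

Request:
apply_moves:
  commands:
    - [0.12,0,0,0.3,0]
    - [0.12,0,0,0.4,0]
    - [0.12,0,0,0.4,0]
    - [0.28,0,0,0.4,0]
    - [0.28,0,0,0.4,0]
    - [0.28,0,0,0.4,0]
    - [0.28,0,0,-3,0]
    - [0.28,0,0,-7,0]
    - [0.28,0,0,-11,0]
    - [0.28,0,0,-14,0]

```text
time: 17.23
position: [0.5495, 0.2484, 0.1891]
tool_rot: [0.001, 0.039, 0.999, 0.0]
contact_force: [0.7, 0.3, 1.3]
finger_gap: 0.0248
gripper_force: 0.0
```

```bash
python3 -c "
from h import *
go((.468,-.3403,.16))"
```

```text
t 17.23 tcp [0.5495 0.2484 0.1891] F [0.7 0.3 1.3] gap 0.0248
[  3.57 -59.33   2.85] -0.0
```

Request:
apply_moves:
  commands:
    - [0.5,3.6,-59.3,2,0]
    - [0.5,3.6,-59.3,2,0]
    - [0.5,3.6,-59.3,2,0]
    - [0.5,3.6,-59.3,2,0]
    - [0.5,3.6,-59.3,2,0]
    - [0.5,3.6,-59.3,2,0]
    - [0.5,3.6,-59.3,2,0]
    - [0.5,3.6,-59.3,2,0]
    - [0.5,3.6,-59.3,2,0]

```text
time: 17.98
position: [0.4965, -0.1249, 0.1733]
tool_rot: [0.0, 0.039, 0.999, -0.0]
contact_force: [1.0, -0.6, -0.2]
finger_gap: 0.044
gripper_force: 0.0
```

```bash
python3 -c "
from h import *
bells();go((.468,-.3403,.16))"
```

```text
green 141 [179.5 119.9] [0.8822 0.2934 0.012 ]
green 244 [189.1 241.8] [0.5474 0.2497 0.012 ]
green 245 [423.2 243.2] [ 0.5531 -0.3625  0.012 ]
green 255 [415.  275.5] [ 0.4677 -0.3396  0.012 ]
t 18.03 tcp [ 0.4958 -0.1321  0.1732] F [ 0.1 -5.6 -0.8] gap 0.044
[  1.07 -20.98   1.42] -0.004
```

Request:
apply_moves:
  commands:
    - [0.5,1.0,-21,1,0]
    - [0.5,1.0,-21,1,0]
    - [0.5,1.0,-21,1,0]
    - [0.5,1.0,-21,1,0]
    - [0.5,1.0,-21,1,0]
    - [0.5,1.0,-21,1,0]
    - [0.5,1.0,-21,1,0]
    - [0.5,1.0,-21,1,0]

```text
time: 18.7
position: [0.4707, -0.331, 0.1627]
tool_rot: [-0.0, 0.039, 0.999, 0.001]
contact_force: [0.1, 1.1, -0.9]
finger_gap: 0.0437
gripper_force: 0.0
```

```bash
python3 -c "
from h import *
go((.468,-.3403,.034))"
```

```text
t 18.7 tcp [ 0.4707 -0.331   0.1627] F [ 0.1  1.1 -0.9] gap 0.0437
[ 0.19 -0.96 12.87] -0.001
```

Request:
apply_moves:
  commands:
    - [0.5,0.2,-0.95,3,0]
    - [0.5,0.2,-0.95,7,0]
    - [0.5,0.2,-0.95,10.5,0]
    - [0.5,0.2,-0.95,12.9,0]
    - [0.5,0.2,-0.95,12.9,0]
    - [0.5,0.2,-0.95,12.9,0]
    - [0.12,0.2,-0.95,12.9,0]
    - [0.12,0.2,-0.95,12.9,0]
    - [0.12,0.2,-0.95,12.9,0]
    - [0.12,0.2,-0.95,12.9,0]
    - [0.12,0.2,-0.95,12.9,0]
    - [0.12,0.2,-0.95,12.9,0]

```text
time: 19.7
position: [0.469, -0.3422, 0.0356]
tool_rot: [0.001, 0.039, 0.999, -0.001]
contact_force: [-0.1, -1.3, 5.1]
finger_gap: 0.0171
gripper_force: 25.0
```

```bash
python3 -c "
from h import *
go(W(0,.035,.185))"
```

```text
t 19.7 tcp [ 0.469  -0.3422  0.0356] F [-0.1 -1.3  5.1] gap 0.0171
[ -3.35  52.49 -15.05] -0.0
```

Request:
apply_moves:
  commands:
    - [0.12,0,0,-4,0]
    - [0.12,0,0,-8,0]
    - [0.12,0,0,-12,0]
    - [0.12,0,0,-15,0]
    - [0.12,-0.5,4,-15,0]
    - [0.12,-0.5,8,-15,0]
    - [0.12,-1,12,-15,0]
    - [0.12,-1,16,-15,0]
    - [0.12,-1.5,20,-15,0]
    - [0.12,-1.5,24,-15,0]
    - [0.12,-2,28,-15,0]
    - [0.12,-2,32,-15,0]

```text
time: 20.7
position: [0.5129, -0.0217, 0.1841]
tool_rot: [0.0, 0.039, 0.999, 0.0]
contact_force: [0.6, -0.2, -0.9]
finger_gap: 0.0169
gripper_force: 25.0
```

Request:
apply_moves:
  commands:
    - [0.12,-0.2,4,0,0]
    - [0.12,-0.4,8,0,0]
    - [0.12,-0.8,12,0,0]
    - [0.12,-1.2,16,0,0]
    - [0.12,-1.4,19,0,0]
    - [0.12,-1.4,20,0,0]
    - [0.12,-1.4,20,0,0]
    - [0.12,-1.4,20,0,0]

```text
time: 21.37
position: [0.5419, 0.1744, 0.1836]
tool_rot: [-0.001, 0.038, 0.999, -0.0]
contact_force: [-0.5, -0.2, -0.6]
finger_gap: 0.017
gripper_force: 25.0
```

```bash
python3 -c "
from h import *
go(W(0,.035,.0425));bells()"
```

```text
t 21.37 tcp [0.5419 0.1744 0.1836] F [-0.5 -0.2 -0.6] gap 0.017
[-0.08  0.47 14.11] 0.001
green 140 [179.4 119.9] [0.8821 0.2937 0.012 ]
green 245 [423.2 243.3] [ 0.5527 -0.3625  0.012 ]
green 99 [185.5 243.6] [0.5426 0.2589 0.012 ]
```

Request:
apply_moves:
  commands:
    - [0.12,0,0.47,2,0]
    - [0.12,0,0.47,5,0]
    - [0.12,0,0.47,8,0]
    - [0.12,0,0.47,10.5,0]
    - [0.12,0,0.47,12.5,0]
    - [0.12,0,0.47,13.5,0]
    - [0.12,0,0.47,14.0,0]
    - [0.12,0,0.47,14.2,0]
    - [0.12,0,0.47,14.2,0]

```text
time: 22.17
position: [0.5435, 0.1788, 0.0428]
tool_rot: [0.001, 0.039, 0.999, 0.0]
contact_force: [-0.1, -0.3, -1.2]
finger_gap: 0.0168
gripper_force: 25.0
```

Request:
apply_moves:
  commands:
    - [0.28,0,0,0,0]
    - [0.28,0,0,0,0]
    - [0.28,0,0,0,0]
    - [0.28,0,0,-3,0]
    - [0.28,0,0,-7,0]
    - [0.28,0,0,-11,0]
    - [0.28,0,0,-14,0]
    - [0.28,0,0,-14,0]

```text
time: 22.83
position: [0.5474, 0.1803, 0.1908]
tool_rot: [0.007, 0.039, 0.999, 0.001]
contact_force: [1.3, -0.1, 1.0]
finger_gap: 0.025
gripper_force: 0.0
```

```bash
python3 -c "
from h import *
go((.5535,-.3632,.165))"
```

```text
t 22.83 tcp [0.5474 0.1803 0.1908] F [ 1.3 -0.1  1. ] gap 0.025
[ -4.77 -54.14   2.5 ] 0.0
```

Request:
apply_moves:
  commands:
    - [0.5,1,-10,0,0]
    - [0.5,1,-10,0,0]
    - [0.5,1,-20,0,0]
    - [0.5,1,-20,0,0]
    - [0.5,1,-20,0,0]
    - [0.5,-1,-32,0,0]
    - [0.5,-1,-32,0,0]
    - [0.5,-1,-32,0,0]
    - [0.5,-1,-32,0,0]
    - [0.5,-1,-32,0,0]

```text
time: 23.67
position: [0.5278, -0.1423, 0.1821]
tool_rot: [0.0, 0.041, 0.999, -0.0]
contact_force: [-0.3, -0.2, 0.1]
finger_gap: 0.0439
gripper_force: 0.0
```

```bash
python3 -c "
from h import *
bells();go((.5535,-.3632,.15))"
```

```text
green 143 [179.5 119.8] [0.8824 0.2932 0.012 ]
green 233 [217.8 237. ] [0.5613 0.1755 0.012 ]
green 242 [189.2 241.7] [0.5476 0.2496 0.012 ]
green 243 [423.2 243.2] [ 0.553  -0.3625  0.012 ]
t 23.72 tcp [ 0.5277 -0.1407  0.182 ] F [-0.9 -0.1 -0.5] gap 0.0442
[ -4.34 -21.98   3.19] -0.002
```

Request:
apply_moves:
  commands:
    - [0.5,-4.3,-22,2,0]
    - [0.5,-4.3,-22,2,0]
    - [0.5,-4.3,-22,2,0]
    - [0.5,-4.3,-22,2,0]
    - [0.5,-4.3,-22,2,0]
    - [0.5,-4.3,-22,2,0]
    - [0.5,-4.3,-22,2,0]
    - [0.5,-4.3,-22,2,0]
    - [0.5,-4.3,-22,2,0]

```text
time: 24.47
position: [0.5541, -0.3606, 0.1619]
tool_rot: [-0.0, 0.038, 0.999, 0.001]
contact_force: [-0.9, 0.3, -0.5]
finger_gap: 0.0442
gripper_force: 0.0
```

```bash
python3 -c "
from h import *
go((.5535,-.3632,.034))"
```

```text
t 24.47 tcp [ 0.5541 -0.3606  0.1619] F [-0.9  0.3 -0.5] gap 0.0442
[ 0.03 -0.28 12.79] 0.002
```

Request:
apply_moves:
  commands:
    - [0.5,0,-0.3,3,0]
    - [0.5,0,-0.3,7,0]
    - [0.5,0,-0.3,10.5,0]
    - [0.5,0,-0.3,12.7,0]
    - [0.5,0,-0.3,12.7,0]
    - [0.5,0,-0.3,12.7,0]
    - [0.12,0,-0.3,12.7,0]
    - [0.12,0,-0.3,12.7,0]
    - [0.12,0,-0.3,12.7,0]
    - [0.12,0,-0.3,12.7,0]
    - [0.12,0,-0.3,12.7,0]
    - [0.12,0,-0.3,12.7,0]

```text
time: 25.47
position: [0.5544, -0.3664, 0.0368]
tool_rot: [0.001, 0.039, 0.999, -0.0]
contact_force: [0.6, 2.7, 6.5]
finger_gap: 0.0169
gripper_force: 25.0
```

```bash
python3 -c "
from h import *
go(W(0,-.035,.185))"
```

```text
t 25.47 tcp [ 0.5544 -0.3664  0.0368] F [0.6 2.7 6.5] gap 0.0169
[  5.36  47.26 -14.87] -0.0
```

Request:
apply_moves:
  commands:
    - [0.12,0,0,-4,0]
    - [0.12,0,0,-8,0]
    - [0.12,0,0,-12,0]
    - [0.12,0,0,-15,0]
    - [0.12,1,4,-15,0]
    - [0.12,1,8,-15,0]
    - [0.12,2,12,-15,0]
    - [0.12,2.5,16,-15,0]
    - [0.12,3,20,-15,0]
    - [0.12,3.5,24,-15,0]
    - [0.12,4,28,-15,0]
    - [0.12,4.5,32,-15,0]

```text
time: 26.47
position: [0.5328, -0.0419, 0.1852]
tool_rot: [0.0, 0.039, 0.999, -0.0]
contact_force: [1.7, 0.2, -0.7]
finger_gap: 0.017
gripper_force: 25.0
```

Request:
apply_moves:
  commands:
    - [0.12,0.3,4,0,0]
    - [0.12,0.6,8,0,0]
    - [0.12,0.9,12,0,0]
    - [0.12,0.9,14.5,0,0]
    - [0.12,0.9,14.5,0,0]
    - [0.12,0.9,14.5,0,0]
    - [0.12,0.9,14.5,0,0]

```text
time: 27.05
position: [0.5356, 0.1012, 0.185]
tool_rot: [-0.0, 0.039, 0.999, -0.0]
contact_force: [0.9, -0.8, -0.6]
finger_gap: 0.0168
gripper_force: 25.0
```

```bash
python3 -c "
from h import *
go(W(0,-.035,.0430))"
```

```text
t 27.05 tcp [0.5356 0.1012 0.185 ] F [ 0.9 -0.8 -0.6] gap 0.0168
[-0.12  0.81 14.2 ] 0.0
```

Request:
apply_moves:
  commands:
    - [0.12,0,0.8,2,0]
    - [0.12,0,0.8,5,0]
    - [0.12,0,0.8,8,0]
    - [0.12,0,0.8,10.5,0]
    - [0.12,0,0.8,12.5,0]
    - [0.12,0,0.8,13.5,0]
    - [0.12,0,0.8,14.0,0]
    - [0.12,0,0.8,14.3,0]
    - [0.12,0,0.8,14.3,0]
    - [0.12,0,0.8,14.3,0]

```text
time: 27.88
position: [0.5377, 0.1092, 0.0435]
tool_rot: [0.001, 0.039, 0.999, -0.0]
contact_force: [-0.6, -0.1, -0.7]
finger_gap: 0.017
gripper_force: 25.0
```

Request:
apply_moves:
  commands:
    - [0.28,0,0,0,0]
    - [0.28,0,0,0,0]
    - [0.28,0,0,0,0]
    - [0.28,0,0,0,0]
    - [0.28,0,0,0,0]
    - [0.28,0,0,-2,0]
    - [0.28,0,0,-4,0]
    - [0.28,0,0,-8,0]
    - [0.28,0,0,-11,0]
    - [0.28,0,0,-14,0]
    - [0.28,0,0,-14,0]

```text
time: 28.8
position: [0.5403, 0.1099, 0.1891]
tool_rot: [0.006, 0.039, 0.999, 0.0]
contact_force: [1.2, 0.3, 1.4]
finger_gap: 0.0245
gripper_force: 0.0
```

```bash
python3 -c "
from h import *
go(W(-.10,-.035,.2))"
```

```text
t 28.8 tcp [0.5403 0.1099 0.1891] F [1.2 0.3 1.4] gap 0.0245
[10.26 -0.09 -1.2 ] 0.0
```

Request:
apply_moves:
  commands:
    - [0.5,8,-4,-1,0]
    - [0.5,16,-14,-1,0]
    - [0.5,16,-18,-1,0]
    - [0.5,16,-25,-1,0]
    - [0.5,16,-25,-1,0]
    - [0.5,16,-25,-1,0]
    - [0.5,16,-25,-1,0]
    - [0.5,16,-25,-1,0]

```text
time: 29.47
position: [0.3554, -0.1304, 0.192]
tool_rot: [-0.0, 0.04, 0.999, -0.001]
contact_force: [0.0, 0.6, 0.7]
finger_gap: 0.044
gripper_force: 0.0
```

```bash
python3 -c "
from h import *
bells();go()
a=read_camera('top')[195:285,155:295,::-1];b=read_camera('scene')[130:290,330:510,::-1]
a=cv2.resize(a,(437,280),interpolation=cv2.INTER_CUBIC);b=cv2.resize(b,(360,320),interpolation=cv2.INTER_CUBIC)
o=np.zeros((320,797,3),np.uint8);o[:280,:437]=a;o[:,437:]=b;cv2.imwrite('pics/c2.png',o)
for y in(-.104,-.035,.035,.104):print(W(0,y,.07))"
```

```text
green 140 [179.4 119.9] [0.8821 0.2935 0.012 ]
green 233 [217.8 237. ] [0.5613 0.1755 0.012 ]
green 245 [189.2 241.8] [0.5475 0.2495 0.012 ]
green 248 [241.7 246.4] [0.5374 0.1121 0.012 ]
t 29.52 tcp [ 0.3555 -0.131   0.192 ] F [ 1.3 -0.4  0.4] gap 0.044
[0.5321377  0.04031297 0.07      ]
[0.53748673 0.10910533 0.07      ]
[0.54291327 0.17889467 0.07      ]
[0.5482623  0.24768703 0.07      ]
```

View pics/c2.png

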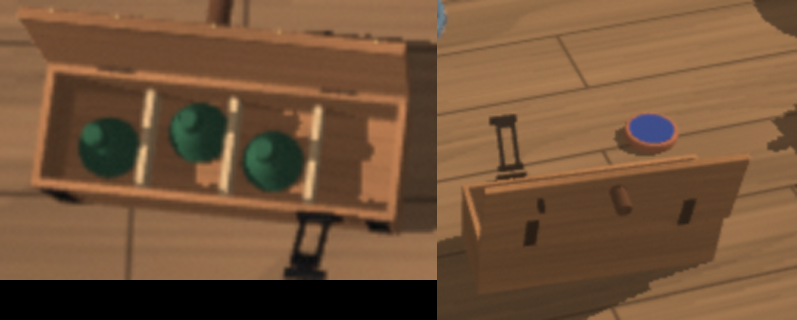

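All three bells stand upright in separate compartments (crop (108,148), (198,132), (273,160)). The middle one sits against the back wall but is fully inside. The lid is open and the hasp is off. I'll go back to the knob.

```bash
python3 -c "
from h import *
go((.6388,.136,.215))"
```

```text
t 29.62 tcp [ 0.357  -0.1278  0.1918] F [-0.2  0.4  0.3] gap 0.044
[-25.94  28.59  -2.3 ] -0.004
```

Request:
apply_moves:
  commands:
    - [0.45,0,4,-3.5,0]
    - [0.45,-3,8,-3.5,0]
    - [0.45,-6,12,-3.5,0]
    - [0.45,-9,15,-3.5,0]
    - [0.45,-26,28.6,-3,0]
    - [0.45,-26,28.6,-3,0]
    - [0.45,-26,28.6,-3,0]
    - [0.45,-26,28.6,-3,0]
    - [0.45,-26,28.6,-3,0]
    - [0.45,-26,28.6,-3,0]
    - [0.45,-26,28.6,-3,0]
    - [0.45,-26,28.6,-3,0]

```text
time: 30.62
position: [0.6385, 0.1413, 0.2196]
tool_rot: [-0.002, 0.037, 0.999, 0.0]
contact_force: [-0.4, -0.5, -0.0]
finger_gap: 0.0396
gripper_force: 0.0
```

```bash
python3 -c "
from h import *
go((.6388,.136,.124));print(r.get_state()['tool_rot'])"
```

```text
t 30.62 tcp [0.6385 0.1413 0.2196] F [-0.4 -0.5 -0. ] gap 0.0396
[-0.1  -0.52  9.56] 0.004
[-1.76217573e-03  3.68152470e-02  9.99320535e-01  3.61205125e-05]
```

Request:
apply_moves:
  commands:
    - [0.45,0,-0.5,0,0]
    - [0.45,0,-0.5,0,0]
    - [0.45,0,-0.5,0,0]

```text
time: 30.87
position: [0.6378, 0.1324, 0.2227]
tool_rot: [0.0, 0.039, 0.999, -0.0]
contact_force: [0.2, -0.2, 0.5]
finger_gap: 0.0396
gripper_force: 0.0
```

```bash
python3 -c "
from h import *
go((.6388,.136,.124))"
```

```text
t 30.87 tcp [0.6378 0.1324 0.2227] F [ 0.2 -0.2  0.5] gap 0.0396
[-0.07  0.37  9.87] -0.001
```

Request:
apply_moves:
  commands:
    - [0.45,-0.1,0.37,3,0]
    - [0.45,-0.1,0.37,6,0]
    - [0.45,-0.1,0.37,8.5,0]
    - [0.45,-0.1,0.37,9.8,0]
    - [0.45,-0.1,0.37,9.8,0]
    - [0.12,-0.1,0.37,9.8,0]
    - [0.12,-0.1,0.37,9.8,0]
    - [0.12,-0.1,0.37,9.8,0]
    - [0.12,-0.1,0.37,9.8,0]
    - [0.12,-0.1,0.37,9.8,0]
  grip_force: 25

```text
time: 31.7
position: [0.6412, 0.1358, 0.1264]
tool_rot: [0.002, 0.039, 0.999, -0.0]
contact_force: [-1.3, -3.7, 5.9]
finger_gap: 0.0165
gripper_force: 25.0
```

Request:
apply_moves:
  commands:
    - [0.12,0.38,0,-0.24,0]
    - [0.12,1.03,0,-0.6,0]
    - [0.12,1.72,0,-0.9,0]
    - [0.12,2.43,0,-1.14,0]
    - [0.12,3.16,0,-1.32,0]
    - [0.12,3.9,0,-1.43,0]
    - [0.12,4.64,0,-1.48,0]
    - [0.12,5.39,0,-1.46,0]
    - [0.12,6.14,0,-1.38,0]
    - [0.12,6.87,0,-1.23,0]
    - [0.12,7.59,0,-1.02,0]
    - [0.12,7.59,0,-1.02,0]

```text
time: 32.7
position: [0.5626, 0.1423, 0.1337]
tool_rot: [-0.001, 0.039, 0.999, -0.0]
contact_force: [1.4, -2.3, -4.1]
finger_gap: 0.017
gripper_force: 25.0
```

Request:
apply_moves:
  commands:
    - [0.12,0.35,0,0.13,0]
    - [0.12,0.69,0,0.27,0]
    - [0.12,1.37,0,0.6,0]
    - [0.12,1.7,0,0.8,0]
    - [0.12,2.0,0,0.99,0]
    - [0.12,2.31,0,1.21,0]
    - [0.12,2.61,0,1.44,0]
    - [0.12,2.9,0,1.68,0]
    - [0.12,3.17,0,1.93,0]
    - [0.12,3.44,0,2.2,0]
    - [0.12,3.69,0,2.47,0]
    - [0.12,3.69,0,2.47,0]

```text
time: 33.7
position: [0.5266, 0.1453, 0.109]
tool_rot: [-0.0, 0.039, 0.999, 0.0]
contact_force: [2.1, -3.0, -1.7]
finger_gap: 0.0172
gripper_force: 25.0
```

Request:
apply_moves:
  commands:
    - [0.12,0.23,0,0.3,0]
    - [0.12,0.46,0,0.59,0]
    - [0.12,0.67,0,0.9,0]
    - [0.12,0.88,0,1.21,0]
    - [0.12,1.0,0,1.43,0]
    - [0.12,1.12,0,1.65,0]
    - [0.12,1.24,0,1.86,0]
    - [0.12,1.32,0,2.03,0]
    - [0.12,1.4,0,2.2,0]
    - [0.12,1.4,0,2.2,0]

```text
time: 34.53
position: [0.5129, 0.1465, 0.0871]
tool_rot: [-0.0, 0.039, 0.999, 0.0]
contact_force: [1.3, -1.0, 0.7]
finger_gap: 0.0175
gripper_force: 25.0
```

Request:
apply_moves:
  commands:
    - [0.12,0.03,0,0.08,0]
    - [0.12,0.06,0,0.15,0]
    - [0.12,0.1,0,0.22,0]
    - [0.12,0.12,0,0.28,0]
    - [0.12,0.14,0,0.33,0]
    - [0.12,0.14,0,0.38,0]
    - [0.12,0.14,0,0.38,0]

```text
time: 35.12
position: [0.5125, 0.1465, 0.0854]
tool_rot: [0.0, 0.039, 0.999, -0.0]
contact_force: [-3.9, -2.5, 14.4]
finger_gap: 0.0171
gripper_force: 25.0
```

The reaction force shows the lid has seated. I'll release, rise and check against the initial image.

Request:
apply_moves:
  commands:
    - [0.45,0,0,-0.3,0]
    - [0.45,0,0,-0.3,0]
    - [0.45,0,0,-0.3,0]
    - [0.45,0,0,-0.3,0]
    - [0.45,0,0,-3,0]
    - [0.45,0,0,-6,0]
    - [0.45,8,0,-10,0]
    - [0.45,16,-10,-10,0]
    - [0.45,16,-14,-10,0]
    - [0.45,16,-14,-10,0]
    - [0.45,16,-14,-10,0]
    - [0.45,16,-14,-10,0]

```text
time: 36.12
position: [0.3388, 0.0182, 0.1833]
tool_rot: [-0.001, 0.039, 0.999, -0.0]
contact_force: [0.5, -0.9, 0.3]
finger_gap: 0.0397
gripper_force: 0.0
```

```bash
python3 -c "
from h import *
go(W(-.105,-.085,.15),W(-.105,-.085,.1055))
for n,boxes in (('scene',((195,225,395,412),(230,250,440,470))),('top',((244,258,214,232),(212,232,185,200),(205,225,165,180)))):
  a=cv2.imread(f'pics/{n}0.png');b=read_camera(n)[:,:,::-1].copy()
  for y0,y1,x0,x1 in boxes:
    q=cv2.matchTemplate(b[y0-8:y1+8,x0-8:x1+8],a[y0:y1,x0:x1],cv2.TM_CCOEFF_NORMED);_,v,_,l=cv2.minMaxLoc(q);print(n,v,np.array(l)-8)"
```

```text
t 36.12 tcp [0.3388 0.0182 0.1833] F [ 0.5 -0.9  0.3] gap 0.0397
[-8.61  5.61  3.31] -0.0
[-8.61  5.61  7.76] -0.0
scene 0.5952662825584412 [0 0]
scene 0.9994788765907288 [0 0]
top 0.9991827607154846 [0 0]
top 0.9994573593139648 [0 0]
top 0.9972429871559143 [0 0]
```

The lid matches the initial picture, so it is shut. Now the hasp pin.

Request:
apply_moves:
  commands:
    - [0.6,-8.9,5.3,0,0]
    - [0.6,-8.9,5.3,0,0]
    - [0.6,-8.9,5.3,0,0]
    - [0.6,-8.9,5.3,0,0]
    - [0.6,-8.9,5.3,0,0]
    - [0.6,-8.9,5.3,0,0]

```text
time: 36.72
position: [0.4336, 0.0658, 0.1829]
tool_rot: [-0.001, 0.038, 0.999, 0.0]
contact_force: [-0.3, 0.4, -1.1]
finger_gap: 0.0528
gripper_force: 0.0
```

```bash
python3 -c "
from h import *
go((.4285,.0678,.1055))"
```

```text
t 36.72 tcp [0.4336 0.0658 0.1829] F [-0.3  0.4 -1.1] gap 0.0528
[0.51 0.16 7.74] 0.001
```

Request:
apply_moves:
  commands:
    - [0.6,0.5,0.16,2,0]
    - [0.6,0.5,0.16,4.5,0]
    - [0.6,0.5,0.16,6.5,0]
    - [0.6,0.5,0.16,7.7,0]
    - [0.6,0.5,0.16,7.7,0]
    - [0.6,0.5,0.16,7.7,0]

```text
time: 37.22
position: [0.4285, 0.0671, 0.1065]
tool_rot: [-0.001, 0.039, 0.999, 0.0]
contact_force: [-0.0, -0.5, 0.0]
finger_gap: 0.0529
gripper_force: 0.0
```

Request:
apply_moves:
  commands:
    - [0.25,0,0,0,0]
    - [0.25,0,0,0,0]
    - [0.25,0,0,0,0]
    - [0.25,0,0,0,0]
    - [0.25,0,0,0,0]
    - [0.25,0,0,0,0]
  grip_force: 12

```text
time: 37.72
position: [0.4298, 0.0678, 0.1073]
tool_rot: [0.0, 0.039, 0.999, 0.001]
contact_force: [-0.3, 5.0, 1.7]
finger_gap: 0.0317
gripper_force: 12.0
```

Request:
apply_moves:
  commands:
    - [0.25,-0.24,0.1,-0.33,0]
    - [0.25,-0.58,0.1,-0.72,0]
    - [0.25,-0.95,0.1,-1.08,0]
    - [0.25,-1.55,0.1,-1.56,0]
    - [0.25,-2.23,0.1,-1.95,0]
    - [0.25,-2.94,0.1,-2.25,0]
    - [0.25,-3.69,0.1,-2.46,0]
    - [0.25,-4.46,0.1,-2.56,0]
    - [0.25,-5.23,0.1,-2.57,0]
    - [0.25,-6.0,0.1,-2.47,0]
    - [0.25,-6.75,0.1,-2.28,0]
    - [0.25,-6.75,0.1,-2.28,0]

```text
time: 38.72
position: [0.4995, 0.0624, 0.1301]
tool_rot: [0.002, 0.039, 0.999, -0.0]
contact_force: [0.5, -2.0, 5.4]
finger_gap: 0.0313
gripper_force: 12.0
```

Request:
apply_moves:
  commands:
    - [0.25,-0.71,0,0.3,0]
    - [0.25,-1.39,0,0.67,0]
    - [0.25,-2.0,0,1.15,0]
    - [0.25,-2.56,0,1.68,0]
    - [0.25,-3.03,0,2.3,0]
    - [0.25,-3.43,0,2.96,0]
    - [0.25,-3.7,0,3.5,0]
    - [0.25,-3.85,0,4.0,0]
    - [0.25,-3.94,0,4.4,0]
    - [0.25,-3.94,0,4.5,0]
    - [0.25,-3.94,0,4.5,0]

```text
time: 39.63
position: [0.5387, 0.0591, 0.0851]
tool_rot: [0.003, 0.039, 0.999, -0.0]
contact_force: [6.0, -4.0, 2.1]
finger_gap: 0.0317
gripper_force: 12.0
```

Request:
apply_moves:
  commands:
    - [0.25,0.1,0,0.1,0]
    - [0.25,0.2,0,0.2,0]
    - [0.25,0.2,0,0.3,0]
    - [0.25,0.2,0,0.3,0]

```text
time: 39.97
position: [0.5389, 0.0591, 0.0834]
tool_rot: [0.005, 0.039, 0.999, -0.0]
contact_force: [10.5, -5.0, 1.9]
finger_gap: 0.0322
gripper_force: 12.0
```

Request:
apply_moves:
  commands:
    - [0.55,0,0,0,0]
    - [0.55,0,0,0,0]
    - [0.55,0,0,0,0]
    - [0.55,0,0,0,0]
    - [0.55,0,0,-4,0]
    - [0.55,0,0,-8,0]
    - [0.55,8,0,-10,0]
    - [0.55,16,-10,-10,0]
    - [0.55,16,-14,-10,0]
    - [0.55,16,-14,-10,0]
    - [0.55,16,-14,-10,0]
    - [0.55,16,-14,-10,0]

```text
time: 40.97
position: [0.361, -0.0684, 0.1812]
tool_rot: [-0.001, 0.039, 0.999, -0.0]
contact_force: [1.2, -0.3, -0.6]
finger_gap: 0.0485
gripper_force: 0.0
```

```bash
python3 -c "
from h import *
go()
for n,boxes in (('scene',((215,250,362,384),(230,250,440,470))),('top',((236,268,250,266),(244,258,214,232),(212,232,185,200)))):
  a=cv2.imread(f'pics/{n}0.png');b=read_camera(n)[:,:,::-1].copy()
  for y0,y1,x0,x1 in boxes:
    q=cv2.matchTemplate(b[y0-8:y1+8,x0-8:x1+8],a[y0:y1,x0:x1],cv2.TM_CCOEFF_NORMED);_,v,_,l=cv2.minMaxLoc(q);print(n,v,np.array(l)-8)
  cv2.imwrite(f'pics/{n}_e.png',b)
b=cv2.imread('pics/top_e.png');s=cv2.imread('pics/scene_e.png')
o=np.zeros((600,800,3),np.uint8)
o[:300,:]=np.hstack([cv2.resize(x[205:280,195:295],(400,300),interpolation=cv2.INTER_CUBIC) for x in(cv2.imread('pics/top0.png'),b)])
o[300:,:]=np.hstack([cv2.resize(x[190:280,330:450],(400,300),interpolation=cv2.INTER_CUBIC) for x in(cv2.imread('pics/scene0.png'),s)])
cv2.imwrite('pics/fin.png',o)"
```

```text
t 40.97 tcp [ 0.361  -0.0684  0.1812] F [ 1.2 -0.3 -0.6] gap 0.0485
scene 0.947619616985321 [0 0]
scene 0.9994544982910156 [0 0]
top 0.9727154970169067 [0 0]
top 0.9991645812988281 [0 0]
top 0.9994919896125793 [0 0]
```

View pics/fin.png

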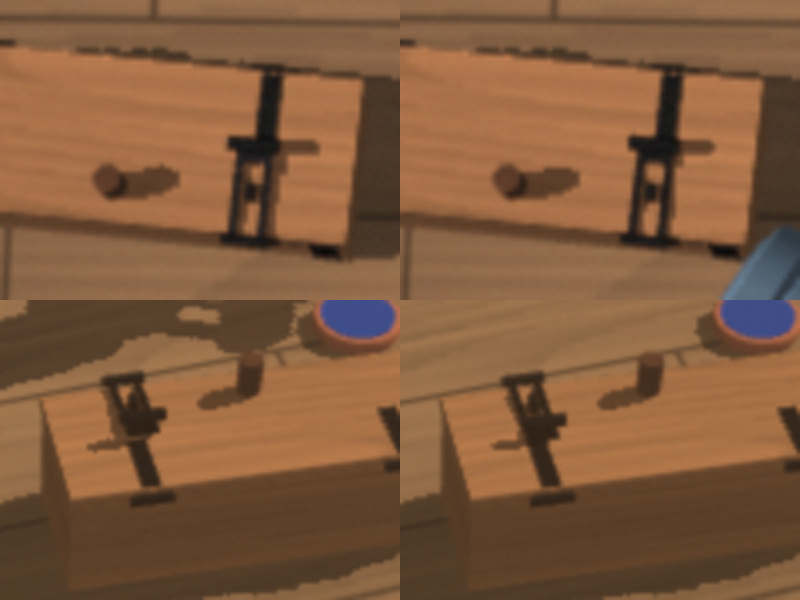

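The final comparison (initial left, now right) shows the lid shut. The hasp lies on the lid with the staple in its slot at (650,190), slightly lower than at the start. The pin at scene (372,226.6) matches the angle-0 prediction of (372.2,225.7). I'll hand it in.

```bash
python3 -c "
from h import *
bells(); print(r.sign_off())"
```

```text
green 140 [179.4 120. ] [0.882  0.2935 0.012 ]
the job is handed in; nothing more can be done
None
```

The three glazed bells found on the table are packed in separate compartments, the lid was lowered shut without slamming, the hasp is back over the staple, and the job is handed in at about 41 s on the robot's clock.

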